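Clamp a fragile display in the sprung board holder

ROBOT

A 6-joint arm with a two-finger parallel gripper is mounted at the origin on the work surface. World frame = base frame: x ahead of the robot, y to its left, z up, the work surface at z = 0. Lengths are in mm, angles in degrees, forces in N, time in s.
With the tool pointing down it reaches from about 300 to 850 mm from the base axis. Payload 4.2 kg.
Tool frame: the origin (TCP) lies midway between the tips of the shut fingers; the grasp point (between the pads) lies 19 mm behind it; z points along the fingers, y is the line along which they close (so a half turn about z gives the same grasp; the last joint's range is limited). The gripper opens to 91 mm and grips with 3 to 60 N. Pads are 32 mm wide; open, the fingers measure 118 mm over their backs; the gripper's body (76 mm by 178 mm) begins 60 mm behind the grasp point.
Start: joints at [-72.651, 18.312, 89.639, -0, 72.044, -1.146], TCP at [182.407, -545.317, 213.976] pointing down, gripper open.
Joint ranges: [-177.97, 177.97], [-48.28, 115.42], [12.27, 149.76], [-77.06, 257.06], [2.81, 150.46], [-146.56, 146.56]. Speed limits (degrees/s): [147.25, 147.25, 180, 180, 180, 180].

INTERFACE

Orientations are given as [roll, pitch, yaw] about the fixed x, y, z axes, in that order (R = Rz(yaw) Ry(pitch) Rx(roll)).
In Python, from workcell import env gives the robot as it stands.
- The arm moves only by the tool send_rows, never from a script. Its argument "steps" is a list that holds one entry, the list of rows, each a list of 5 numbers: the shift along the tool's x, y, z scaled (see below), then the turn about the tool's z scaled (see below), then the opening, from 0 (shut) to 1 (fully open). In form: [[[dx, dy, dz, yaw, fingers], ...]]. A call has 1 to 5 rows; each row shifts and turns the commanded pose from where the row before left it, along the tool's axes as they then stand; what a row does not reach is not made up. The controller multiplies each number of a shift by 0.04 m and each number of a turn by 0.12 rad. A row lasts 1/12 s, in which the tool goes at most 41.7 mm and 7.16 degrees, less where a joint would pass 70% of its speed; a pose out of reach is approached as far as the arm can. A call with a number of a shift or a turn outside -1 to 1 is refused whole. A call with a gripper value outside its range is refused whole. The fingers move at their own pace and stop on an object; "squeeze" is the grip in N (left out, the last holds). Time passes only in rows, so rows that do not move let the fingers close. It gives the time, the measured TCP pose, the force, the opening and the grip force at its end, in the units of the state.
- env.state(): the state, without advancing time (a new reading comes with each control period).
- env.grab_frame(name): name is "scene" or "top" or "wrist"; returns a dict with "pixels" (400x640x3 uint8, red, green, blue), "depth" (400x640 float32, mm along the optical axis (not along the pixel's ray), 0 where there is no reading), "intrinsics" (3x3 intrinsics, pixels), "dist" ([k1, k2, p1, p2, k3] as OpenCV has them; the pictures are not rectified), "cam_to_world" (4x4, takes a point from camera to world coordinates). Camera axes: x right, y down, z forward; pixel columns grow to the right and rows downward; lengths in mm; the calibration is good to about 2 mm. A picture is of the moment at which its call begins.
- env.job_done(): hands the job in; it is judged then, once.
The state is a dict: "time_s": time; "qpos": joint angles; "qvel": joint speeds; "effort": joint torques, N m; "ee_pos": TCP position; "ee_rot": TCP orientation; "force": force on the tool from outside, world axes, zero at the start; "torque": the same for the moment, N m; "gripper_width": finger opening in mm; "gripper_force": force on a finger pad.
Only numpy, scipy, OpenCV 4.12 (cv2) and the standard library are available. Lean on these libraries where they do the work, as an engineer would, in place of code of your own. Each camera call takes 0.05 s, during which the arm holds its last target. There are 200 camera calls.

TASK

Take the glass display module off the sloped stand, lay it flat, screen up, lengthwise and centred on the rails of the board holder, and let go. Then slide the holder's jaw by its black grip until the display is pushed up against the fixed jaw and the orange sprung pad is pressed in about half way (some 6 of its 12 mm, never fully). The glass is fragile: do not drop it, never squeeze, press or knock it with more than about 20 N, and leave the other things on the bench where they are.

Things in the scene. Friction and masses are not known exactly. Their poses are not given: they have to be found in the camera images.
- display: Fragile display module: slab 92 (x) x 60 (y) x 12 mm (z), about 0.12 kg, green board below, black frame with blue glass screen on top, gold strip at its -x end. Origin: centre of its underside; z out of the screen. Starts on the sloped stand, 35 deg to the table. Grip it across its 60 mm width, fingers square to the screen, with 5 to 15 N.
- stand: Fixed sloped stand, base 120 x 90 x 10 mm, origin under the base's centre, on the table. Its bed, 112 long and 36 mm wide, slopes at 35 deg: low end with an 8 mm orange ledge at the stand's -x, high end at +x. The display rests on the bed against the ledge, long side up the slope, and overhangs the bed by 12 mm on both sides.
- stand_bed (a point): Middle of the sloped bed's upper surface, 65 mm above the table; the centre of the display's underside starts here, within 4 mm sideways.
- holder: Fixed board holder that clamps along its y. Base 100 (x) x 235 (y, -75 to +160) x 12 mm. Two rails along y, 36 mm wide over both, top 35 mm above the table, carry the display (overhang 12 mm on both sides). Blue fixed jaw at -y: 50 mm wide, 58 mm high, face at y = -46 mm. Blue sliding jaw at +y. Origin on the table under a clamped display's centre.
- bed (a point): Centre of a clamped display's underside: on top of the rails, 46 mm from the fixed jaw's face; axes as the holder's.
- jaw (a joint): Travel of the sliding jaw (m): 0 = fully open, to 0.075; grows as it moves to the holder's -y, towards the fixed jaw. Friction about 7 N; stays where it is left. At 0 the free pad's face is 150 mm from the fixed jaw's face; the pad reaches a display that touches the fixed jaw at 0.058.
- jaw_grip (a point): On the sliding jaw's black upright grip, 75 mm above the table; the grip is 24 mm (holder x) by 12 mm (holder y), from 50 to 91 mm above the table, on a block 50 x 30 mm whose top is at 50 mm.
- pad (a joint): How far the orange sprung pad is pressed back into the sliding jaw (m): 0 = free, 0.006 = half way, 0.012 = bottomed. About 1 N to start, 3 N at half way, 5 N at the end.
- pad_face (a point): Middle of the orange pad's face (44 mm wide, from 37 to 55 mm above the table), 41 mm above the table. Pad and jaw block are 12 mm apart when the pad is free, on two steel rods.
- spool: Bystander: white spool of solder wire, 52 mm across, 40 mm high, origin under its centre.
- flux_jar: Bystander: amber jar with black lid, 48 mm across, 60 mm high, origin under its centre.
- wool_tin: Bystander: round tin of brass wool, 68 mm across, 30 mm high, origin under its centre.
- screwdriver: Bystander: screwdriver with red handle, 190 mm long, lying along its x, origin under its middle.
- brush: Bystander: brush with wooden handle, 170 mm long, lying along its x, origin under its middle.
- circuit_board: Bystander: green circuit board with parts on it, 95 x 60 mm, 16 mm high, lying flat, origin under its centre.
Not all that is in view belongs to the job. What is shaped like the display but pink is not meant. What is shaped like the stand but yellow is not meant.

How it is judged (in metres and radians):
On the way, in this order (a step that is already met when the one before it is completed fails the run):
1. the display is lifted clear of the stand in the gripper (contact force between display and the fingers above 0.5 N and contact force between display and stand below 0.05 N and distance between display and stand_bed above 0.03 m), for 0.2 s.
2. the display lies flat, screen up, lengthwise on the holder's rails, let go (angle between display's own z axis and vertical below 0.07 rad and angle between the x axis of display and the y axis of holder, either way round below 0.15 rad and x of display in the frame of holder between -0.012 and 0.012 m and y of display in the frame of holder between -0.003 and 0.06 m and z of display in the frame of holder between 0.032 and 0.038 m and contact force between display and the fingers below 0.05 N and linear speed of display below 0.02 m/s and value of joint pad below 0.002 m), for 0.2 s.
At the end, for the whole second after the job is handed in: The display lies flat on the rails, screen up (tilt under 4 deg), lengthwise (within 8 deg of the holder's y), within 12 mm of the middle across the rails, touching the fixed jaw (within 2 mm), and the sprung pad presses on its other end, pushed in by 3 to 9.5 mm; all at rest (angle between display's own z axis and vertical below 0.07 rad and angle between the x axis of display and the y axis of holder, either way round below 0.15 rad and x of display in the frame of holder between -0.012 and 0.012 m and y of display in the frame of holder between -0.003 and 0.002 m and z of display in the frame of holder between 0.032 and 0.038 m and value of joint pad between 0.003 and 0.0095 m and linear speed of display below 0.01 m/s and contact force between display and pad above 0.5 N).
It fails at once if the display is dropped: it falls free of the fingers faster than 0.4 m/s (from more than about 8 mm) (contact force between display and the fingers below 0.05 N and linear speed of display above 0.4 m/s).
It fails at once if the display is squeezed with more than 22 N by each finger (44 N over both) (contact force between display and the fingers above 44 N).
It fails at once if the display is knocked or pressed against the holder or stand with more than 30 N (contact force between display and holder above 30 N or contact force between display and stand above 30 N).
It fails at once if the display is pressed by the sprung pad with more than 12 N, or the pad bottoms out (contact force between display and pad above 12 N or value of joint pad above 0.0118 m).
It fails at once if a bystander is moved by more than 25 mm (distance of any of spool, flux_jar, wool_tin, screwdriver, brush, circuit_board from where it was at the start of the episode above 0.025 m).
It also fails if it takes over 58 s, if anything falls off the work surface, if the arm or the gripper's body presses on something with over 40 N, if the wrist force passes 120 N, or if a joint passes its speed limit or range.

## Working session

There is one attempt and no reset: what is moved stays moved. The work goes in short steps, Python scripts to look and compute and a tool call to move; the robot and the scene stay as the last step left them, time stands still between calls to the robot, and variables do not carry over. Pictures are saved under pics/ and viewed, at most 10 in all, crops included, and the job is handed in when it is done.

Besides the shell and the picture viewer there is one more tool, called after ">>>" by a JSON object that holds its "op" and its "data". send_rows: Moves the arm, as the interface text tells. Shifts and turns lie within -1 to 1; 1 stands for 0.04 m of shift or 0.12 rad of turn. Its arguments: {"type":"object","properties":{"steps":{"type":"array"},"squeeze":{"type":"number"}},"required":["steps"]}

```bash
mkdir -p pics; ls
cat > h.py <<'E'
import numpy as np, cv2, pickle
from workcell import env
from scipy.spatial.transform import Rotation as R
def cloud(f):
    K=np.array(f["intrinsics"],float);d=np.array(f["depth"],float);h,w=d.shape
    u,v=np.meshgrid(np.arange(w),np.arange(h))
    p=cv2.undistortPoints(np.stack([u,v],-1).reshape(-1,1,2).astype(np.float64),K,np.array(f["dist"],float)).reshape(h,w,2)
    P=np.dstack([p[...,0]*d,p[...,1]*d,d]);T=np.array(f["cam_to_world"],float)
    W=P@T[:3,:3].T+T[:3,3]; W[d<=0]=np.nan
    return W
def grab(n,tag):
    f=env.grab_frame(n);cv2.imwrite(f"pics/{tag}.png",cv2.cvtColor(f["pixels"],cv2.COLOR_RGB2BGR));pickle.dump(f,open(f"pics/{tag}.pkl","wb"));return f
E
python3 - <<'E'
from h import *
for n in("scene","top"):
    f=grab(n,n+"0");print(n,np.round(f["cam_to_world"],2).tolist(),(f["depth"]>0).mean())
print(env.state())
E
```

```text
pics
scene [[-0.46, 0.69, -0.56, 1189.49], [0.89, 0.35, -0.29, 311.3], [-0.0, -0.63, -0.78, 948.17], [0.0, 0.0, 0.0, 1.0]] 0.99599609375
top [[0.02, -0.99, 0.12, 360.99], [-1.0, -0.03, -0.02, 13.51], [0.02, -0.12, -0.99, 1790.63], [0.0, 0.0, 0.0, 1.0]] 0.9958671875
{'time_s': 0.1, 'qpos': array([-7.26514188e+01,  1.83504781e+01,  8.97005929e+01,  2.19693896e-04,
        7.20437844e+01, -1.14731051e+00]), 'qvel': array([ 0.00860221, -0.00132225, -0.05887846, -0.05778512, -0.0365569 ,
       -0.02560247]), 'effort': array([-8.93390225e-04, -4.13335454e+01, -2.32509470e+01,  7.28072086e-02,
        4.20953287e-02, -3.78017899e-05]), 'ee_pos': array([ 182.26311412, -544.86580019,  213.17131686]), 'ee_rot': array([-1.79905168e+02, -2.10812926e-03,  1.84958221e+01]), 'force': array([ 1.15590081,  0.01064336, -0.0907219 ]), 'torque': array([ 0.03060201, -0.0013249 ,  0.00025391]), 'gripper_force': 0.0, 'gripper_width': 91.12063745898594}
```

View pics/top0.png

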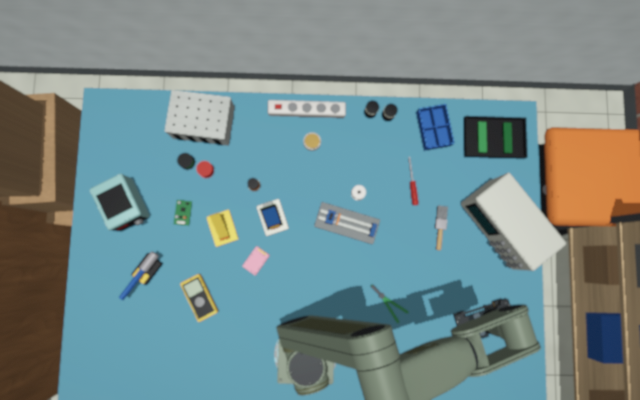

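View pics/scene0.png

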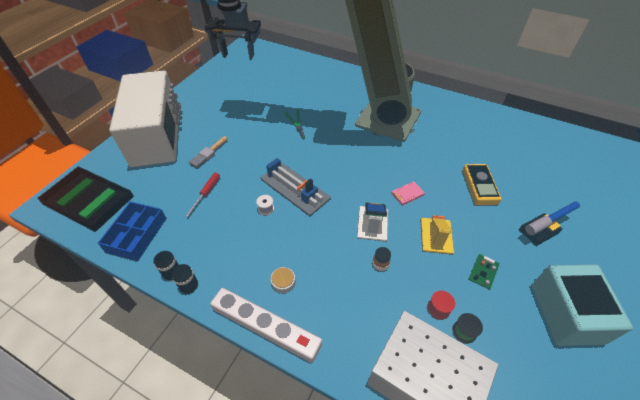

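The top view shows the holder near (347,222) and the display on the white stand near (271,216). The scene view shows the holder at (295,187) and the stand with the blue display at (374,215). The yellow and pink decoys sit beside them. I'll take rough positions first, then refine them with the wrist camera.

Run:
```python
from h import *
for tag,boxes in (("scene0",{"stand":(350,195,395,245),"holder":(255,152,335,218)}),("top0",{"stand":(254,195,292,238),"holder":(310,198,385,248)})):
    f=pickle.load(open(f"pics/{tag}.pkl","rb"));W=cloud(f);hsv=cv2.cvtColor(f["pixels"],cv2.COLOR_RGB2HSV)
    for k,(a,b,c,d) in boxes.items():
        w=W[b:d,a:c].reshape(-1,3);H=hsv[b:d,a:c].reshape(-1,3).astype(int)
        ok=w[:,2]>6
        low=ok&(w[:,2]<20)&(H[:,1]<90)
        r=cv2.minAreaRect(w[ok][:,:2].astype(np.float32));print(tag,k,"fp",np.round(r[0],1),np.round(r[1],1),round(r[2],1),"zmax",np.nanmax(w[:,2]).round(1),"table z",np.nanmedian(w[~ok][:,2]).round(1))
        bl=ok&(H[:,0]>100)&(H[:,0]<130)&(H[:,1]>130)&(w[:,2]>40)
        print("  blue",bl.sum(),np.round(w[bl].mean(0),1))
        if k=="holder":
            m,lab,cen=cv2.kmeans(w[bl].astype(np.float32),2,None,(3,20,.1),5,0);print("  ",np.round(cen,1).tolist())
        else:
            q=w[bl];c0=q.mean(0);n=np.linalg.svd(q-c0)[2][2];n*=np.sign(n[2]);print("  n",n.round(3),"tilt",np.degrees(np.arccos(n[2])).round(1),"az",np.degrees(np.arctan2(n[1],n[0])).round(1))
```

```text
scene0 stand fp [478.4 132.5] [189.8 102.7] 12.7 zmax 103.5 table z 0.2
  blue 118 [506.  141.4  79.9]
  n [-0.539 -0.194  0.82 ] tilt 34.9 az -160.2
scene0 holder fp [ 477.3 -153.3] [270.6 233. ] 29.2 zmax 93.3 table z 0.6
  blue 202 [ 492.4 -159.5   51.8]
   [[470.1000061035156, -235.6999969482422, 54.29999923706055], [517.5, -73.80000305175781, 48.900001525878906]]
top0 stand fp [510.1 138. ] [161.  141.3] 1.6 zmax 109.5 table z 0.4
  blue 224 [504.2 138.7  79.8]
  n [-0.549 -0.2    0.811] tilt 35.8 az -160.0
top0 holder fp [ 492.5 -148. ] [187.7 284.7] 1.4 zmax 100.6 table z 0.4
  blue 66 [ 483.8 -155.    58.6]
   [[503.20001220703125, -77.0999984741211, 58.0], [463.1000061035156, -237.8000030517578, 59.29999923706055]]
```

Both views agree. The stand's upslope azimuth is about 20° and the screen centre is near (505,140,80). The holder's +y azimuth is about 75°, with the fixed jaw near (466,-237). I'll go over the holder and then the stand to look closely with the wrist camera.

>>> {"op": "send_rows", "data": {"steps": [[[0.82, -0.56, -0.2, 0, 1], [0.82, -0.56, -0.2, 0, 1], [0.82, -0.56, -0.2, 0, 1], [0.82, -0.56, -0.2, 0, 1], [0.82, -0.56, -0.2, 0, 1]]]}}

```text
time_s: 0.52
ee_pos: [302.9, -385.3, 253.9]
ee_rot: [-180.0, 0.0, 18.4]
force: [0.7, -0.1, 0.0]
gripper_width: 91.4
gripper_force: 0.0
```

>>> {"op": "send_rows", "data": {"steps": [[[0.82, -0.56, -0.2, 0, 1], [0.82, -0.56, -0.2, 0, 1], [0.82, -0.56, -0.2, 0, 1], [0.82, -0.56, -0.2, 0, 1], [0.82, -0.56, -0.2, 0, 1]]]}}

```text
time_s: 0.93
ee_pos: [423.0, -227.0, 294.2]
ee_rot: [-180.0, 0.0, 18.5]
force: [0.5, -0.9, 0.3]
gripper_width: 90.9
gripper_force: 0.0
```

>>> {"op": "send_rows", "data": {"steps": [[[0.82, -0.56, -0.2, 0, 1], [0.82, -0.56, -0.2, 0, 1], [0, 0, 0, 0, 1], [0, 0, 0, 0, 1]]]}}

```text
time_s: 1.27
ee_pos: [471.2, -164.0, 309.8]
ee_rot: [180.0, 0.0, 18.7]
force: [-0.0, -0.3, -0.1]
gripper_width: 91.3
gripper_force: 0.0
```

Run:
```python
from h import *
f=grab("wrist","wh");print(np.round(f["cam_to_world"],2).tolist())
s=env.state();print(s["ee_pos"],s["ee_rot"],s["qpos"])
```

```text
[[0.32, -0.91, -0.27, 546.91], [-0.95, -0.31, -0.09, -139.02], [-0.0, 0.28, -0.96, 480.45], [0.0, 0.0, 0.0, 1.0]]
[ 470.27999672 -165.11859049  309.4363994 ] [-1.79992592e+02  8.05993108e-02  1.86031286e+01] [-2.06381346e+01  8.62236430e+00  8.90033258e+01 -4.56453037e-02
  8.24414217e+01  5.07647727e+01]
```

View pics/wh.png

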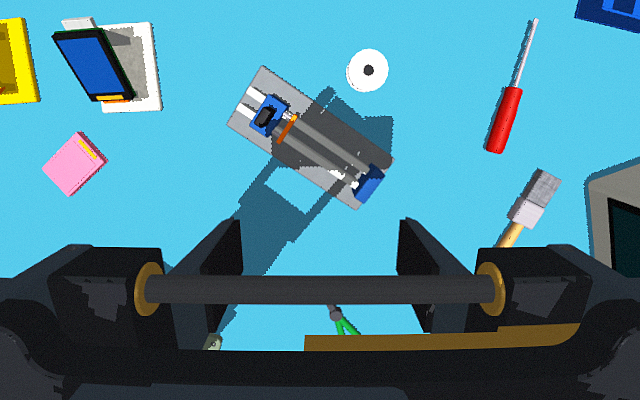

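The wrist view shows the whole holder from (230,130) to (375,190), with the black grip and orange pad at (270,115) and (287,127) and the fixed jaw at (370,185). The display is at (98,65) with its gold strip at the low end (112,97). Next I'll measure both.

```bash
cat > m.py <<'E'
from h import *
import sys
f=pickle.load(open(f"pics/{sys.argv[1]}.pkl","rb"));W=cloud(f);hsv=cv2.cvtColor(f["pixels"],cv2.COLOR_RGB2HSV).astype(int)
H,S,V=hsv[...,0],hsv[...,1],hsv[...,2];Z=W[...,2]
if len(sys.argv)>2:
    from scipy.ndimage import label
    print("table",np.nanmedian(Z[(abs(H-97)<8)&(S>100)]))
    def rect(m,n,k=1):
        l,_=label(m)
        for i in np.argsort(-np.bincount(l.ravel())[1:])[:k]+1:
            p=W[l==i]; r=cv2.minAreaRect(p[:,:2].astype(np.float32));v,u=np.argwhere(l==i).mean(0)
            print(n,len(p),"px",int(u),int(v),"c",np.round(r[0],1),np.round(r[1],1),round(r[2],1),"z",np.percentile(p[:,2],[5,50,95]).round(1),"mean",p.mean(0).round(1))
    d=np.hypot(W[...,0]-490,W[...,1]+155)<160
    rect(d&(Z>8)&(Z<16)&(S<90),"base",2)
    rect(d&(Z>30)&(Z<39)&(S<90),"rails",3)
    rect(d&(H>103)&(H<125)&(S>120)&(Z>40),"jaws",3)
    rect(d&(H<20)&(S>150)&(Z>25),"pad",2)
    rect(d&(Z>80),"grip",2)
e=(np.hypot(W[...,0]-505,W[...,1]-140)<90)&(Z>20)
b=e&(H>103)&(H<125)&(S>120)
c0,n=None,None
q=W[b];c0=q.mean(0);n=np.linalg.svd(q-c0)[2][2];n*=np.sign(n[2])
x=-np.array([n[0],n[1],0]);x/=np.linalg.norm(x);y=np.cross([0,0,1.],x);xs=np.cross(y,n)
# whole display top: points within 3 mm of plane
t=e&(abs((W-c0)@n)<3);a=(W[t]-c0)@xs;bb=(W[t]-c0)@y
l=lambda v:np.percentile(v,[1,99])
r=cv2.minAreaRect(np.stack([a,bb],1).astype(np.float32))
pc=c0+xs*r[0][0]+y*r[0][1]
print("disp n",n.round(3),"tilt",np.degrees(np.arccos(n[2])).round(1),"upslope az",np.degrees(np.arctan2(x[1],x[0])).round(2),"rect",np.round(r[1],1),round(r[2],1),"screen centre",pc.round(1),"underside",(pc-12*n).round(1),"blue mean",c0.round(1))
E
python3 m.py wh 1
```

```text
table -0.06806382710294656
base 3475 px 321 119 c [ 523.1 -154.5] [233.4  33.9] 75.0 z [10.4 12.  13.5] mean [ 524.8 -150.9   12. ]
base 2541 px 294 160 c [ 456.5 -136.2] [233.7  28.2] 74.6 z [10.3 11.8 13.3] mean [ 456.7 -132.8   11.8]
rails 650 px 320 161 c [ 471.1 -168.3] [123.8  10.9] 74.6 z [32.9 34.8 36.2] mean [ 471.6 -167.3   34.7]
rails 638 px 330 145 c [ 495.5 -175.1] [123.6  10.2] 74.3 z [33.4 34.9 36.4] mean [ 496.7 -172.3   34.9]
rails 154 px 245 110 c [504.4 -47.7] [25.5 10. ] 74.0 z [33.2 35.  36.3] mean [504.6 -47.6  34.8]
jaws 620 px 269 114 c [509.2 -80.1] [30.1 49.5] 74.4 z [48.  50.  51.8] mean [510.9 -82.5  51. ]
jaws 542 px 368 184 c [ 464.6 -239.2] [17.8 49.1] 74.5 z [44.5 57.4 59. ] mean [ 465.7 -237.9   55.7]
jaws 17 px 435 350 c [ 504.1 -182. ] [1.6 3.4] 4.9 z [420.8 421.3 422.1] mean [ 504.  -181.9  421.4]
pad 234 px 347 336 c [ 496.7 -165.1] [ 2.2 24.3] 18.8 z [413.7 414.6 417.8] mean [ 496.3 -163.6  414.9]
pad 126 px 284 131 c [ 497.7 -107.7] [ 6.9 36.3] 74.4 z [53.5 54.8 56.3] mean [ 497.5 -108.2   54.7]
grip 84195 px 320 326 c [ 481.2 -161.3] [ 57.4 169. ] 18.8 z [358.8 415.6 431.6] mean [ 496.  -156.5  411.6]
grip 224 px 262 117 c [508.8 -79.9] [12.2 23.9] 74.6 z [84.9 90.8 92. ] mean [509.2 -80.5  90.2]
disp n [-0.539 -0.199  0.818] tilt 35.1 upslope az 20.23 rect [61.9 97.5] 89.2 screen centre [496.  137.1  73.6] underside [502.5 139.5  63.8] blue mean [502.1 139.4  78.2]
```

>>> {"op": "send_rows", "data": {"steps": [[[0.394, -0.87, 0.2, 0, 1], [0.394, -0.87, 0.2, 0, 1], [0.394, -0.87, 0.2, 0, 1], [0.394, -0.87, 0.2, 0, 1], [0.394, -0.87, 0.2, 0, 1]]]}}

```text
time_s: 1.73
ee_pos: [489.1, 24.2, 269.2]
ee_rot: [180.0, 0.1, 18.3]
force: [0.5, 0.1, 0.1]
gripper_width: 91.0
gripper_force: 0.0
```

>>> {"op": "send_rows", "data": {"steps": [[[0.394, -0.87, 0.2, 0, 1], [0.394, -0.87, 0.2, 0, 1], [0.394, -0.87, 0.2, 0, 1], [0, 0, 0, -0.23, 1], [0, 0, 0, 0, 1]]]}}

```text
time_s: 2.15
ee_pos: [501.1, 138.3, 244.6]
ee_rot: [180.0, 0.2, 20.2]
force: [-1.0, -0.5, -0.2]
gripper_width: 91.2
gripper_force: 0.0
```

```bash
python3 - <<'E'
from h import *
f=grab("wrist","ws");s=env.state();print(s["ee_pos"],s["ee_rot"],s["qpos"])
E
python3 m.py ws
```

```text
[501.27721476 137.37526071 245.15851293] [1.79958041e+02 1.19813950e-01 2.00233514e+01] [ 1.40928097e+01  1.22839337e+01  9.35077063e+01 -5.62047572e-02
  7.43232045e+01  8.40846558e+01]
disp n [-0.958 -0.267  0.107] tilt 83.9 upslope az 15.57 rect [297.7 158.9] 0.3 screen centre [515.3 148.5 219.1] underside [526.8 151.7 217.8] blue mean [508.1 140.3 134.1]
```

View pics/ws.png

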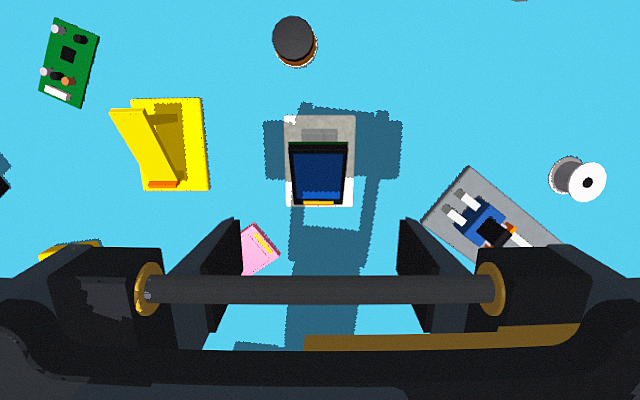

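The display is at (319,175), centred between the fingers, and its gold strip is at the bottom (319,203). The blue mask caught the gripper, so I'll re-measure with a height limit.

```bash
sed -i 's/<90)&(Z>20)/<90)\&(Z>20)\&(Z<125)/' m.py; python3 m.py ws
python3 - <<'E'
from h import *
f=pickle.load(open("pics/ws.pkl","rb"));W=cloud(f);h=cv2.cvtColor(f["pixels"],cv2.COLOR_RGB2HSV).astype(int)
for n,m in(("gold/orange",(h[...,0]<30)&(h[...,1]>150)),("dark frame top",(h[...,2]<45)),):
    k=m.copy();k[:140]=0;k[212:]=0;k[:,:285]=0;k[:,355:]=0;p=W[k];print(n,k.sum(),p.mean(0).round(1),p.min(0).round(1),p.max(0).round(1))
E
```

```text
disp n [-0.541 -0.199  0.817] tilt 35.2 upslope az 20.15 rect [59.6 93.6] 90.0 screen centre [498.2 137.9  74.5] underside [504.7 140.3  64.7] blue mean [503.  140.1  78.2]
gold/orange 154 [nan nan nan] [nan nan nan] [nan nan nan]
dark frame top 1005 [nan nan nan] [nan nan nan] [nan nan nan]
```

>>> {"op": "send_rows", "data": {"steps": [[[0.02, -0.03, 1, 0, 1], [0, 0, 1, 0, 1], [0, 0, 1, 0, 1], [0, 0, 0.6, 0, 1], [0, 0, 0.4, 0, 1]]], "squeeze": 8}}

```text
time_s: 2.62
ee_pos: [500.1, 136.8, 83.1]
ee_rot: [180.0, 0.3, 19.8]
force: [0.9, 0.0, -0.4]
gripper_width: 91.4
gripper_force: 0.0
```

>>> {"op": "send_rows", "data": {"steps": [[[0, 0, 0.4, 0, 1], [0, 0, 0.25, 0, 1], [0, 0, 0.22, 0, 1], [0, 0, 0, 0, 1]]]}}

```text
time_s: 2.95
ee_pos: [501.3, 138.4, 50.1]
ee_rot: [180.0, 0.1, 20.0]
force: [0.3, -1.0, 0.7]
gripper_width: 91.4
gripper_force: 0.0
```

>>> {"op": "send_rows", "data": {"steps": [[[0, 0, 0, 0, 0.8], [0, 0, 0, 0, 0.7], [0, 0, 0, 0, 0.65], [0, 0, 0, 0, 0.6], [0, 0, 0, 0, 0.6]]]}}

```text
time_s: 3.37
ee_pos: [502.3, 140.1, 51.7]
ee_rot: [180.0, -0.1, 20.1]
force: [0.7, -0.3, 0.5]
gripper_width: 61.0
gripper_force: 0.1
```

>>> {"op": "send_rows", "data": {"steps": [[[0, 0, 0, 0, 0.55], [0, 0, 0, 0, 0.5], [0, 0, 0, 0, 0.5], [0, 0, 0, 0, 0.5]]]}}

```text
time_s: 3.7
ee_pos: [502.3, 140.1, 51.7]
ee_rot: [180.0, -0.1, 20.1]
force: [-1.3, 0.6, 6.3]
gripper_width: 59.9
gripper_force: 8.0
```

>>> {"op": "send_rows", "data": {"steps": [[[0, 0, -0.1, 0, 0.5], [0, 0, -0.2, 0, 0.5], [0, 0, -0.5, 0, 0.5], [0, 0, -0.8, 0, 0.5], [0, 0, -0.8, 0, 0.5]]]}}

```text
time_s: 4.12
ee_pos: [501.0, 139.6, 147.6]
ee_rot: [-180.0, 0.2, 20.1]
force: [0.6, -0.6, -1.1]
gripper_width: 60.1
gripper_force: 8.0
```

Run:
```python
from h import *
grab("scene","s1");f=grab("wrist","w1")
im=cv2.imread("pics/s1.png")[130:270,300:460];im2=cv2.imread("pics/w1.png")
cv2.imwrite("pics/c1.png",np.vstack([cv2.resize(im,(457,400)),cv2.resize(im2,(457,200))])[:600])
s=env.state();print(s["ee_pos"],s["ee_rot"],s["force"],s["gripper_force"],s["gripper_width"])
```

```text
[505.45608257 140.72990114 152.49648407] [179.92698427  -0.63946266  20.07686859] [ 0.07716176 -0.44484831  0.33232787] 7.9994697868824005 59.86386551676639
```

View pics/c1.png

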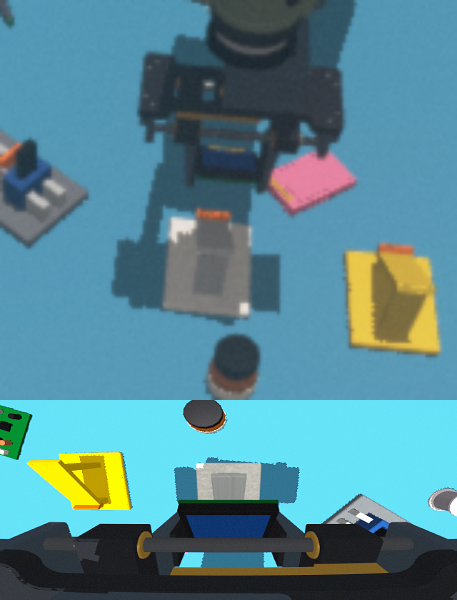

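The display is held (8 N) and clear of the stand, still sloped with its gold end low. I'll turn the tool to the holder's azimuth and then translate over it.

>>> {"op": "send_rows", "data": {"steps": [[[0, 0, 0, -0.99, 0.5], [0, 0, 0, -0.99, 0.5], [0, 0, 0, -0.99, 0.5], [0, 0, 0, -0.99, 0.5], [0, 0, 0, -0.99, 0.5]]]}}

```text
time_s: 4.63
ee_pos: [501.3, 139.7, 146.3]
ee_rot: [-179.9, 0.1, 54.4]
force: [-0.0, -0.5, -1.1]
gripper_width: 60.0
gripper_force: 8.0
```

>>> {"op": "send_rows", "data": {"steps": [[[0, 0, 0, -0.99, 0.5], [0, 0, 0, -0.99, 0.5], [0, 0, 0, -0.99, 0.5], [0, 0, 0, 0, 0.5], [0, 0, 0, 0, 0.5]]]}}

```text
time_s: 5.05
ee_pos: [501.5, 139.7, 146.5]
ee_rot: [-179.9, 0.0, 74.4]
force: [0.2, -0.4, -1.0]
gripper_width: 59.8
gripper_force: 8.0
```

```bash
cat > t.py <<'E'
from h import *
import time
O=np.array([479.2,-186.5]);u=np.array([np.cos(np.radians(74.5)),np.sin(np.radians(74.5))]);ex=np.array([u[1],-u[0]])
def st():
    s=env.state();p=np.array(s["ee_pos"]);d=p[:2]-O
    print("t",s["time_s"],"p",p.round(1),"rot",np.round(s["ee_rot"],2),"F",np.round(s["force"],1),"w",round(s["gripper_width"],1),"gf",round(s["gripper_force"],1),"holder x,y",(d@ex).round(1),(d@u).round(1))
    return s
def blue(f,c,r,z0,z1,up=1):
    W=cloud(f);h=cv2.cvtColor(f["pixels"],cv2.COLOR_RGB2HSV).astype(int)
    b=(np.hypot(W[...,0]-c[0],W[...,1]-c[1])<r)&(W[...,2]>z0)&(W[...,2]<z1)&(h[...,0]>103)&(h[...,0]<125)&(h[...,1]>120)
    q=W[b];c0=q.mean(0);n=np.linalg.svd(q-c0)[2][2];n*=np.sign(n[2])
    print("blue",len(q),"c",c0.round(1),"holder",((c0[:2]-O)@ex).round(1),((c0[:2]-O)@u).round(1),"n",n.round(3),"tilt",np.degrees(np.arccos(n[2])).round(1),"along u",np.degrees(np.arctan2(n[:2]@u,n[2])).round(1),"along ex",np.degrees(np.arctan2(n[:2]@ex,n[2])).round(1))
E
python3 - <<'E'
from t import *
s=st();f=grab("wrist","w2");blue(f,s["ee_pos"][:2],60,130,220)
E
```

```text
t 5.05 p [501.5 139.7 146.5] rot [-1.7994e+02  4.0000e-02  7.4360e+01] F [ 0.2 -0.4 -1. ] w 59.8 gf 8.0 holder x,y -65.7 320.3
blue 5013 c [504.9 151.2 181.7] holder -65.4 332.3 n [-0.165 -0.541  0.825] tilt 34.4 along u -34.4 along ex -1.0
```

>>> {"op": "send_rows", "data": {"steps": [[[-0.5, 0.1, 0, 0, 0.5], [-0.95, 0.21, 0, 0, 0.5], [-0.95, 0.21, 0, 0, 0.5], [-0.95, 0.21, 0, 0, 0.5], [-0.95, 0.21, 0, 0, 0.5]]]}}

```text
time_s: 5.52
ee_pos: [491.9, -37.4, 147.1]
ee_rot: [180.0, 0.0, 74.4]
force: [0.1, -0.6, -0.7]
gripper_width: 60.3
gripper_force: 8.0
```

>>> {"op": "send_rows", "data": {"steps": [[[-0.95, 0.21, 0, 0, 0.5], [-0.95, 0.21, 0, 0, 0.5], [-0.95, 0.21, 0, 0, 0.5], [-0.5, 0.11, 0, 0, 0.5], [0, 0, 0, 0, 0.5]]]}}

```text
time_s: 5.93
ee_pos: [485.0, -177.0, 147.0]
ee_rot: [179.9, 0.1, 74.1]
force: [0.1, -0.5, -1.0]
gripper_width: 60.2
gripper_force: 8.0
```

Run:
```python
from t import *
st();env.grab_frame("top");s=st();f=grab("wrist","w3");blue(f,s["ee_pos"][:2],60,130,220)
```

```text
t 5.9333 p [ 485. -177.  147.] rot [1.7995e+02 1.0000e-01 7.4150e+01] F [ 0.1 -0.5 -1. ] w 60.2 gf 8.0 holder x,y 3.0 10.7
t 5.9833 p [ 484.8 -174.7  146.9] rot [-179.98   -0.     74.21] F [ 0.5  1.2 -0.9] w 60.0 gf 8.0 holder x,y 2.2 12.9
blue 4976 c [ 488.2 -163.4  182. ] holder 2.6 24.7 n [-0.163 -0.545  0.823] tilt 34.7 along u -34.7 along ex -0.8
```

>>> {"op": "send_rows", "data": {"steps": [[[0.05, -0.06, 0.5, 0, 0.5], [0, 0, 0.7, 0, 0.5], [0, 0, 0.6, 0, 0.5], [0, 0, 0.4, 0, 0.5], [0, 0, 0.1, 0, 0.5]]]}}

```text
time_s: 6.45
ee_pos: [481.4, -168.0, 52.5]
ee_rot: [-179.6, -0.0, 74.6]
force: [0.4, 0.7, -1.5]
gripper_width: 60.1
gripper_force: 8.0
```

>>> {"op": "send_rows", "data": {"steps": [[[0, 0, 0, 0, 0.5], [0, 0, 0, 0, 0.5]]], "squeeze": 5}}

```text
time_s: 6.62
ee_pos: [484.1, -169.7, 55.8]
ee_rot: [179.9, -0.0, 74.6]
force: [1.0, 0.1, -1.2]
gripper_width: 59.9
gripper_force: 5.0
```

>>> {"op": "send_rows", "data": {"steps": [[[0, 0, 0.05, 0, 0.5], [0, 0, 0.05, 0, 0.5], [0, 0, 0.05, 0, 0.5], [0, 0, 0, 0, 0.5]]]}}

```text
time_s: 6.95
ee_pos: [483.4, -170.4, 49.3]
ee_rot: [180.0, 0.0, 74.5]
force: [0.1, -0.1, -0.8]
gripper_width: 60.3
gripper_force: 5.0
```

>>> {"op": "send_rows", "data": {"steps": [[[0, 0, 0.05, 0, 0.5], [0, 0, 0.05, 0, 0.5], [0, 0, 0.05, 0, 0.5], [0, 0, 0, 0, 0.5]]]}}

```text
time_s: 7.28
ee_pos: [483.8, -170.3, 43.2]
ee_rot: [179.9, -0.0, 74.5]
force: [0.6, 1.9, 1.5]
gripper_width: 59.6
gripper_force: 5.0
```

Run:
```python
from t import *
s=st();f=grab("wrist","w4");blue(f,s["ee_pos"][:2],60,45,120);st()
```

```text
t 7.2833 p [ 483.8 -170.3   43.2] rot [ 1.7995e+02 -1.0000e-02  7.4530e+01] F [0.6 1.9 1.5] w 59.6 gf 5.0 holder x,y 0.1 16.8
blue 6048 c [ 487.6 -156.9   77.6] holder 0.2 30.8 n [-0.14  -0.461  0.876] tilt 28.8 along u -28.8 along ex -0.8
t 7.3333 p [ 483.7 -170.4   43.2] rot [1.7996e+02 1.0000e-02 7.4540e+01] F [2.1 1.1 1.9] w 60.0 gf 5.0 holder x,y 0.0 16.7
```

The display pivots in the grip (tilt 34.7° to 28.8°) at only about 3 N, so I'll keep lowering.

>>> {"op": "send_rows", "data": {"steps": [[[0, 0, 0.06, 0, 0.5], [0, 0, 0.06, 0, 0.5], [0, 0, 0.06, 0, 0.5], [0, 0, 0.06, 0, 0.5], [0, 0, 0, 0, 0.5]]]}}

```text
time_s: 7.75
ee_pos: [483.0, -170.5, 32.9]
ee_rot: [-180.0, 0.0, 74.5]
force: [0.3, -0.2, -0.7]
gripper_width: 60.2
gripper_force: 5.0
```

>>> {"op": "send_rows", "data": {"steps": [[[0, 0, 0.06, 0, 0.5], [0, 0, 0.05, 0, 0.5], [0, 0, 0.05, 0, 0.5], [0, 0, 0, 0, 0.5]]]}}

```text
time_s: 8.08
ee_pos: [483.1, -170.4, 26.6]
ee_rot: [-180.0, 0.0, 74.5]
force: [0.2, 0.6, -0.5]
gripper_width: 60.0
gripper_force: 5.0
```

Run:
```python
from t import *
s=st();f=grab("wrist","w5");blue(f,s["ee_pos"][:2],60,35,120);st()
```

```text
t 8.0833 p [ 483.1 -170.4   26.6] rot [-1.7996e+02  1.0000e-02  7.4540e+01] F [ 0.2  0.6 -0.5] w 60.0 gf 5.0 holder x,y -0.6 16.5
blue 9488 c [ 486.5 -158.9   54.8] holder -0.3 28.6 n [-0.051 -0.126  0.991] tilt 7.8 along u -7.7 along ex -0.9
t 8.1333 p [ 483.  -170.5   26.7] rot [-1.7995e+02  2.0000e-02  7.4550e+01] F [-0.2  0.2 -0.7] w 59.8 gf 5.0 holder x,y -0.6 16.4
```

>>> {"op": "send_rows", "data": {"steps": [[[0, 0, 0.05, 0, 0.5], [0, 0, 0.04, 0, 0.5], [0, 0, 0.03, 0, 0.5], [0, 0, 0, 0, 0.5]]]}}

```text
time_s: 8.47
ee_pos: [483.3, -170.4, 22.1]
ee_rot: [-180.0, 0.0, 74.5]
force: [-0.3, 0.5, -1.9]
gripper_width: 60.2
gripper_force: 5.0
```

Run:
```python
from t import *
s=st();f=grab("wrist","w6");blue(f,s["ee_pos"][:2],60,35,120);st()
```

```text
t 8.4667 p [ 483.3 -170.4   22.1] rot [-1.7998e+02  1.0000e-02  7.4540e+01] F [-0.3  0.5 -1.9] w 60.2 gf 5.0 holder x,y -0.4 16.6
blue 9987 c [ 486.9 -158.7   49.3] holder 0.0 28.8 n [-0.035 -0.029  0.999] tilt 2.6 along u -2.1 along ex -1.5
t 8.5167 p [ 483.2 -170.5   22.1] rot [-1.7998e+02  2.0000e-02  7.4540e+01] F [-0.  -0.  -0.9] w 60.2 gf 5.0 holder x,y -0.4 16.5
```

>>> {"op": "send_rows", "data": {"steps": [[[0, 0, 0.02, 0, 0.5], [0, 0, 0.02, 0, 0.5], [0, 0, 0, 0, 0.5]]]}}

```text
time_s: 8.77
ee_pos: [483.3, -170.4, 20.6]
ee_rot: [-180.0, 0.0, 74.5]
force: [-0.1, -0.6, -0.2]
gripper_width: 59.9
gripper_force: 5.0
```

>>> {"op": "send_rows", "data": {"steps": [[[0, 0, 0, 0, 0.5], [0, 0, 0, 0, 0.68], [0, 0, 0, 0, 0.75], [0, 0, 0, 0, 0.85], [0, 0, 0, 0, 0.85]]], "squeeze": 3}}

```text
time_s: 9.18
ee_pos: [483.4, -170.5, 20.8]
ee_rot: [180.0, 0.0, 74.5]
force: [0.5, -0.3, -0.7]
gripper_width: 76.5
gripper_force: 0.0
```

Run:
```python
from t import *
s=st();f=grab("wrist","w7");blue(f,s["ee_pos"][:2],60,35,120);st()
```

```text
t 9.1833 p [ 483.4 -170.5   20.8] rot [1.7999e+02 1.0000e-02 7.4530e+01] F [ 0.5 -0.3 -0.7] w 76.5 gf 0.0 holder x,y -0.2 16.6
blue 10048 c [ 486.9 -159.    47.7] holder 0.1 28.6 n [-0.032 -0.007  0.999] tilt 1.9 along u -0.9 along ex -1.7
t 9.2333 p [ 483.5 -170.5   20.8] rot [1.7999e+02 1.0000e-02 7.4530e+01] F [ 0.  -0.9 -0.1] w 77.1 gf 0.0 holder x,y -0.2 16.6
```

View pics/w7.png

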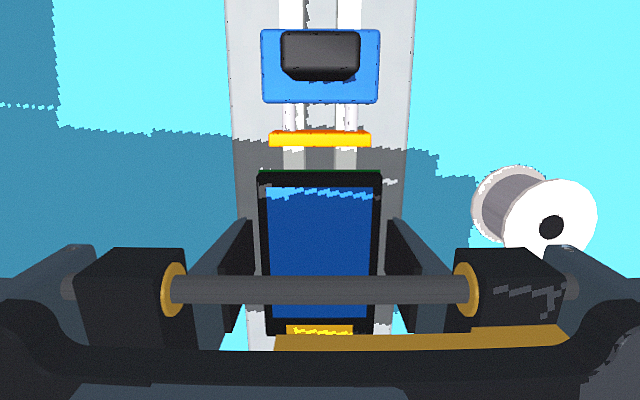

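The display lies flat on the rails with the fingers open. The pad at (320,138) is well short of its far edge at (320,175). Now for the jaw's grip.

>>> {"op": "send_rows", "data": {"steps": [[[0, 0, 0, 0, 0.85], [0, 0, -0.25, 0, 0.85], [0, 0, -0.7, 0, 0.85], [0, 0, -0.8, 0, 0.85], [0, 0, -0.5, 0, 0.85]]]}}

```text
time_s: 9.65
ee_pos: [484.4, -170.8, 114.0]
ee_rot: [179.8, 0.0, 74.5]
force: [0.9, -0.3, -0.3]
gripper_width: 77.9
gripper_force: 0.0
```

>>> {"op": "send_rows", "data": {"steps": [[[0.6, 0, 0, 0, 0.85], [0.8, 0, 0, 0, 0.85], [0.7, 0, 0, 0, 0.85], [0.25, 0, 0, 0, 0.85], [0, 0, 0, 0, 0.85]]]}}

```text
time_s: 10.07
ee_pos: [508.9, -78.2, 111.4]
ee_rot: [180.0, -0.0, 74.7]
force: [0.1, 0.1, 0.0]
gripper_width: 77.6
gripper_force: 0.0
```

Run:
```python
from t import *
s=st();f=grab("scene","s2");s=st()
W=cloud(f);h=cv2.cvtColor(f["pixels"],cv2.COLOR_RGB2HSV).astype(int)
blue(f,O,25,40,60)
```

```text
t 10.0667 p [508.9 -78.2 111.4] rot [ 1.7995e+02 -1.0000e-02  7.4720e+01] F [0.1 0.1 0. ] w 77.6 gf 0.0 holder x,y -0.3 112.3
t 10.1167 p [508.6 -79.5 111.2] rot [1.7997e+02 4.0000e-02 7.4670e+01] F [ 0.2 -0.2 -0.2] w 77.5 gf 0.0 holder x,y -0.3 111.0
blue 72 c [ 488.  -183.2   48. ] holder 7.6 5.6 n [-0.027  0.012  1.   ] tilt 1.7 along u 0.2 along ex -1.7
```

Aligned over the grip (y = 111). I'll lower and grasp it.

>>> {"op": "send_rows", "data": {"steps": [[[0, 0, 0.4, 0, 0.85], [0, 0, 0.5, 0, 0.85], [0, 0, 0.35, 0, 0.85], [0, 0, 0, 0, 0.6], [0, 0, 0, 0, 0.4]]], "squeeze": 20}}

```text
time_s: 10.53
ee_pos: [507.8, -80.9, 60.4]
ee_rot: [-179.9, 0.0, 74.5]
force: [-0.1, -0.1, 0.7]
gripper_width: 67.0
gripper_force: 0.0
```

>>> {"op": "send_rows", "data": {"steps": [[[0, 0, 0, 0, 0.2], [0, 0, 0, 0, 0.1], [0, 0, 0, 0, 0.1], [0, 0, 0, 0, 0.1], [0, 0, 0, 0, 0.1]]]}}

```text
time_s: 10.95
ee_pos: [508.7, -79.9, 61.2]
ee_rot: [179.9, 0.0, 74.5]
force: [-0.3, -0.0, 0.5]
gripper_width: 34.1
gripper_force: 0.0
```

Run:
```python
from t import *
st();f=grab("wrist","w8");st()
W=cloud(f);h=cv2.cvtColor(f["pixels"],cv2.COLOR_RGB2HSV).astype(int)
```

```text
t 10.95 p [508.7 -79.9  61.2] rot [179.94   0.    74.54] F [-0.3 -0.   0.5] w 34.1 gf 0.0 holder x,y -0.1 110.6
t 11.0 p [508.6 -79.8  61.1] rot [179.96   0.    74.53] F [0.3 0.  0.4] w 29.5 gf 0.0 holder x,y -0.2 110.6
```

>>> {"op": "send_rows", "data": {"steps": [[[0, 0, 0, 0, 0.1], [0, 0, 0, 0, 0.1], [0, 0, 0, 0, 0.1], [-0.1, 0, 0, 0, 0.1], [-0.1, 0, 0, 0, 0.1]]]}}

```text
time_s: 11.42
ee_pos: [507.0, -86.0, 61.0]
ee_rot: [180.0, -0.2, 74.5]
force: [2.5, 6.5, 1.6]
gripper_width: 23.5
gripper_force: 20.0
```

>>> {"op": "send_rows", "data": {"steps": [[[-0.1, 0, 0, 0, 0.1], [-0.06, 0, 0, 0, 0.1], [-0.06, 0, 0, 0, 0.1], [-0.06, 0, 0, 0, 0.1], [0, 0, 0, 0, 0.1]]]}}

```text
time_s: 11.83
ee_pos: [503.9, -97.2, 61.0]
ee_rot: [180.0, -0.1, 74.5]
force: [2.0, 4.5, 2.4]
gripper_width: 24.3
gripper_force: 20.0
```

>>> {"op": "send_rows", "data": {"steps": [[[-0.06, 0, 0, 0, 0.1], [-0.06, 0, 0, 0, 0.1], [-0.05, 0, 0, 0, 0.1], [-0.05, 0, 0, 0, 0.1], [0, 0, 0, 0, 0.1]]]}}

```text
time_s: 12.25
ee_pos: [501.5, -105.5, 61.0]
ee_rot: [180.0, -0.2, 74.5]
force: [1.6, 6.1, 1.4]
gripper_width: 23.6
gripper_force: 20.0
```

Run:
```python
from t import *
st();f=grab("wrist","w9");g=grab("scene","s9");st()
a=cv2.imread("pics/w9.png")[200:];b=cv2.resize(cv2.imread("pics/s9.png")[150:215,250:340],None,fx=6,fy=6)
b=b[:390];cv2.imwrite("pics/c9.png",np.vstack([a,cv2.copyMakeBorder(b,0,0,0,640-b.shape[1],0)])[:600])
```

```text
t 12.25 p [ 501.5 -105.5   61. ] rot [ 1.7997e+02 -1.6000e-01  7.4460e+01] F [1.6 6.1 1.4] w 23.6 gf 20.0 holder x,y -0.1 84.0
t 12.35 p [ 501.6 -105.5   61. ] rot [ 1.7996e+02 -1.5000e-01  7.4470e+01] F [1.3 5.8 2.3] w 24.2 gf 20.0 holder x,y -0.1 84.0
```

View pics/c9.png

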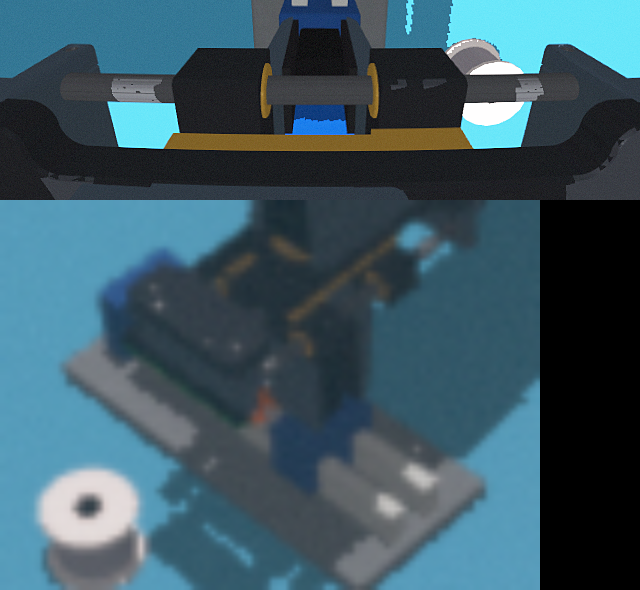

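In the scene crop the orange pad has reached the display, which is near the fixed jaw, so I'll continue slowly.

>>> {"op": "send_rows", "data": {"steps": [[[-0.04, 0, 0, 0, 0.1], [-0.04, 0, 0, 0, 0.1], [-0.04, 0, 0, 0, 0.1], [0, 0, 0, 0, 0.1]]]}}

```text
time_s: 12.68
ee_pos: [500.3, -110.0, 61.0]
ee_rot: [180.0, -0.2, 74.5]
force: [2.0, 6.2, 1.5]
gripper_width: 23.6
gripper_force: 20.0
```

>>> {"op": "send_rows", "data": {"steps": [[[-0.04, 0, 0, 0, 0.1], [-0.04, 0, 0, 0, 0.1], [-0.04, 0, 0, 0, 0.1], [0, 0, 0, 0, 0.1]]]}}

```text
time_s: 13.02
ee_pos: [499.1, -114.3, 61.0]
ee_rot: [180.0, -0.2, 74.4]
force: [2.1, 7.9, 2.3]
gripper_width: 23.6
gripper_force: 20.0
```

Run:
```python
from t import *
st();f=grab("scene","s10");st();W=cloud(f);h=cv2.cvtColor(f["pixels"],cv2.COLOR_RGB2HSV).astype(int)
X=(W[...,:2]-O)@ex;Y=(W[...,:2]-O)@u;d=(abs(X)<40)&(Y>-80)&(Y<120)&(W[...,2]>36)&(W[...,2]<60)
for n,m in(("orange",(h[...,0]<15)&(h[...,1]>90)),("blue",(h[...,0]>103)&(h[...,0]<125)&(h[...,1]>120)),("dark",h[...,2]<60)):
    k=d&m;print(n,k.sum(),np.percentile(X[k],[2,50,98]).round(1),np.percentile(Y[k],[1,5,50,95,99]).round(1),np.histogram(Y[k],range(-80,121,10))[0])
```

```text
t 13.0167 p [ 499.1 -114.3   61. ] rot [179.97  -0.2   74.45] F [2.1 7.9 2.3] w 23.6 gf 20.0 holder x,y -0.1 74.9
t 13.0667 p [ 499.  -114.3   60.9] rot [179.98  -0.19  74.45] F [2.  7.6 2. ] w 23.7 gf 20.0 holder x,y -0.2 74.9
orange 10 [17.5 19.6 24.2] [49.7 50.  52.9 54.7 54.9] [0 0 0 0 0 0 0 0 0 0 0 0 1 9 0 0 0 0 0 0]
blue 111 [-21.6  14.6  27. ] [-57.8 -54.3  86.1  93.1  93.8] [ 0  0 12  3  0  0  0  0  0  0  0  1  0  0  3 20 36 36  0  0]
dark 14 [-6.3 29.  31.8] [ 1.1 10.3 36.1 82.9 83.1] [0 0 0 0 0 0 0 1 0 2 3 2 2 0 0 0 4 0 0 0]
```

>>> {"op": "send_rows", "data": {"steps": [[[-0.02, 0, 0, 0, 0.1], [-0.02, 0, 0, 0, 0.1], [0, 0, 0, 0, 0.1], [0, 0, 0, 0, 0.1]]]}}

```text
time_s: 13.4
ee_pos: [498.7, -115.5, 61.0]
ee_rot: [180.0, -0.2, 74.4]
force: [2.3, 9.0, 2.7]
gripper_width: 23.8
gripper_force: 20.0
```

>>> {"op": "send_rows", "data": {"steps": [[[0, 0, 0, 0, 0.3], [0, 0, 0, 0, 0.5], [0, 0, 0, 0, 0.6], [0, 0, 0, 0, 0.7], [0, 0, 0, 0, 0.7]]]}}

```text
time_s: 13.82
ee_pos: [497.8, -117.8, 60.6]
ee_rot: [-180.0, 0.0, 74.5]
force: [0.5, 0.8, -0.2]
gripper_width: 51.0
gripper_force: 0.0
```

>>> {"op": "send_rows", "data": {"steps": [[[0, 0, 0, 0, 0.7], [0, 0, -0.5, 0, 0.7], [0, 0, -0.9, 0, 0.7], [-0.8, 0, -0.5, 0, 0.7], [-0.8, 0, -0.5, 0, 0.7]]]}}

```text
time_s: 14.23
ee_pos: [481.4, -179.2, 158.4]
ee_rot: [179.9, 0.0, 74.7]
force: [0.3, -0.3, -1.0]
gripper_width: 63.9
gripper_force: 0.0
```

>>> {"op": "send_rows", "data": {"steps": [[[-0.8, 0, -0.5, 0, 0.7], [-0.8, 0, -0.5, 0, 0.7], [-0.8, 0, 0, 0, 0.7], [0, 0, 0, 0, 0.7], [0, 0, 0, 0, 0.7]]]}}

```text
time_s: 14.65
ee_pos: [454.7, -273.0, 196.8]
ee_rot: [180.0, -0.0, 74.3]
force: [0.0, 0.8, 0.4]
gripper_width: 63.6
gripper_force: 0.0
```

Run:
```python
from t import *
st();f=grab("wrist","w11");W=cloud(f);h=cv2.cvtColor(f["pixels"],cv2.COLOR_RGB2HSV).astype(int)
X=(W[...,:2]-O)@ex;Y=(W[...,:2]-O)@u;Z=W[...,2];d=(abs(X)<45)&(Y>-80)&(Y<130)
B=(h[...,0]>103)&(h[...,0]<125)&(h[...,1]>120)
for n,m in(("pad",(h[...,0]<25)&(h[...,1]>130)&(Z>52)&(Z<58)),("block top",B&(Z>48)&(Z<52)&(Y>52)),("fixedjaw",B&(Z>56)&(Z<60)&(Y<-40)),("display top",(Z>44.5)&(Z<50)&(Y<58)&(abs(X)<32)),("grip",(Z>86)&(Z<93)&(Y>55)&(Y<95))):
    k=d&m
    if k.sum(): print(n,k.sum(),"X",np.percentile(X[k],[1,50,99]).round(1),"Y",np.percentile(Y[k],[1,5,50,95,99]).round(1),"Z",np.median(Z[k]).round(1))
blue(f,O,35,40,60)
```

```text
t 14.65 p [ 454.7 -273.   196.8] rot [ 1.7999e+02 -1.0000e-02  7.4350e+01] F [0.  0.8 0.4] w 63.6 gf 0.0 holder x,y -0.5 -89.9
pad 195 X [-21.9   0.6  21.3] Y [45.3 45.5 48.7 68.  68.4] Z 54.5
block top 1008 X [-24.6  -0.3  24.1] Y [58.3 59.  66.2 77.7 79. ] Z 49.9
fixedjaw 857 X [-24.8  -0.5  23.7] Y [-63.2 -62.8 -55.1 -47.5 -47.3] Z 57.9
display top 6243 X [-29.3  -0.4  28.7] Y [-45.8 -41.8   1.9  42.3  53.5] Z 47.1
grip 52 X [-10.9  -0.3  10.4] Y [67.6 67.6 67.9 68.3 68.3] Z 87.7
blue 498 c [ 468.5 -206.4   47.3] holder -5.0 -22.1 n [-0.002  0.002  1.   ] tilt 0.2 along u 0.1 along ex -0.1
```

View pics/w11.png

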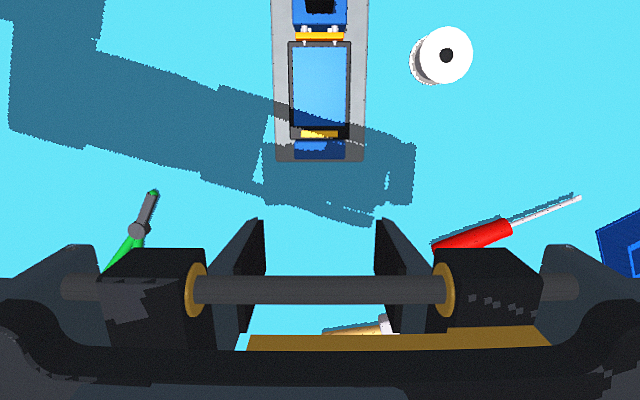

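The display touches the fixed jaw: its ends are at about -46 and +46 mm and its tilt is about 0.2°. The pad-to-block gap is about 6 to 7 mm, so the pad is pressed in 5 to 6 mm. In the picture the pad at (320,37) is tight against the display's top edge, and the jaw is at (320,148).

```bash
python3 -c "
from workcell import env
print(env.job_done())"
```

```text
the job is handed in; nothing more can be done
None
```

I handed the job in with the display flat on the rails and against the fixed jaw, and the sprung pad pressed in about 5–6 mm by my camera measurement; the hand-in call gave no verdict.

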